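# Find the high spot of a plaster drum with a dial indicator

### The job

The plaster drum on the sculptor's turntable is out of round. Slide the dial indicator up on its slide until the drum has pressed its plunger in by about 5 mm, then turn the drum one full turn by its wooden handle while watching the indicator. Leave the highest spot of the rim right at the plunger, indicator still pressed on, so that it can be shaved; never drive the plunger to the end of its stroke, and leave the other things on the bench alone.

Things in the scene. Friction and masses are not known exactly. Their poses are not given: they have to be found in the camera images.
- axis (a point): Fixed point on the turntable's vertical axis, 95 mm above the bench. Iron head 152 mm across; white plaster drum on it, 70 to 130 mm above the bench, radius 85 mm but for two smooth symmetric bulges at unknown places, each over 30 to 45 degrees of rim: the high spot stands out about twice as far as the other, under 7 mm. A steel bar lies across its top (to 136 mm; centre nut to 144)
- wheel (a joint): Turning angle of drum and handle together, rad, grows counter-clockwise seen from above, no end stops. Takes about 0.35 N m and stays where it is left. It tells where the handle is, not the high spot: that differs from run to run
- grip: Upright wooden handle, spinning freely on its own pin, 60 mm from the turning axis: 28 mm thick, 60 mm tall (143 to 203 mm above the bench). Origin: centre of its underside. Grip it from above and lead it round in a circle; the drum goes with it
- grip_mid (a point): Centre of that wooden handle, half-way up (173 mm above the bench), 60 mm from the turning axis
- carriage_grip (a point): On the black square post (24 x 24 mm, 70 to 151 mm above the bench) at the rear of the indicator's carriage; the point is on its centre line, 126 mm above the bench. Its own -x axis points level along the slide to the drum, y across. The dial (86 mm across, top at 116 mm) stands centred 64 mm in front of it, on the drum side
- carriage (a joint): Travel of the carriage along its slide towards the drum, m: 0 fully back, 0.062 at the end. It slides with 9 N of friction and stays where it is left
- plunger (a joint): How far the plunger is pressed in, m: 0 free, 0.016 at its stop. Spring: 0.8 N when it starts to move, then 0.5 N more per mm. The dial (looking up) shows it: black pointer on white, towards the square post at 0, turning clockwise seen from above by 0.3 rad per mm; 17 ticks, one per mm
- plunger_tip (a point): Centre of the ball (10 mm across) at the plunger's end, 95 mm above the bench; it bears on the side of the drum, aimed within 5 mm at the turning axis. Thus it lies 90 mm from the axis when it touches the plain round part
- spray_jar_mid (a point): Bystander: centre of an amber glass jar with black cap, 68 mm across, 130 mm tall
- maquette_mid (a point): Bystander: centre of a small terracotta head study, 72 mm across, 122 mm tall
- loop_tool_mid (a point): Bystander: centre of the wooden shaft (130 x 12 x 12 mm) of a clay loop tool lying on the bench
Mind the look-alikes: they are no part of the job. Of the things that look like the part that bears axis, the largest one is meant.

How it is judged:
On the way, in this order (a step that is already met when the one before it is completed fails the run):
1. the indicator is slid up: plunger pressed in 3.8 to 8 mm, before the drum has been turned (handle within 20 mm of its starting place) (value of joint plunger between 0.0038 and 0.008 m and distance of grip_mid from where it was at the start of the episode below 0.02 m), for 0.2 s.
2. the drum is turned so that its handle has come to the opposite side (more than 110 mm from its start), the plunger still pressed in by the drum (distance of grip_mid from where it was at the start of the episode above 0.11 m and value of joint plunger above 0.0005 m).
3. the full turn is completed: the handle is back within 20 mm of its start, plunger still pressed in (distance of grip_mid from where it was at the start of the episode below 0.02 m and value of joint plunger above 0.0005 m).
At the end, for the whole second after the job is handed in: The plunger tip, pressed in 3 to 15.2 mm by the drum, lies more than 95 mm from the turning axis (96 mm at the very top of the high spot, 93 on the lesser bulge, 90 on the plain rim: about 8 degrees either side of the high spot); drum at rest (horizontal distance between plunger_tip and axis above 0.095 m and value of joint plunger between 0.003 and 0.0152 m and velocity of joint wheel between -0.05 and 0.05 rad/s); the robot touches nothing.
It fails at once if the plunger is driven to the end of its stroke (more than 15.2 mm) (value of joint plunger above 0.0152 m).
It fails at once if a bystander is moved by more than 20 mm (distance of any of spray_jar_mid, maquette_mid, loop_tool_mid from where it was at the start of the episode above 0.02 m).
It also fails if it takes over 72 s, if anything falls off the work surface, if the arm or the gripper's body presses on something with over 40 N, if the wrist force passes 120 N, or if a joint passes its speed limit or range.

### The arm

A 7-joint arm with a two-finger parallel gripper is mounted at the origin on the work surface. World frame = base frame: x ahead of the robot, y to its left, z up, the work surface at z = 0. Lengths are in m, angles in rad, forces in N, time in s.
With the tool pointing down it reaches from about 0.4 to 0.85 m from the base axis. Payload 10.4 kg.
Tool frame: the origin (TCP) lies at the very end of the fingers, on their centre line; the grasp point (between the pads) lies 19 mm behind it; z points along the fingers, y is the line along which they close (so a half turn about z gives the same grasp; the last joint's range is limited). The gripper opens to 85 mm and grips with 20 to 120 N. Pads are 22 mm wide; open, the fingers measure 114 mm over their backs; the gripper's body (76 mm by 85 mm) begins 54 mm behind the grasp point. The pads swing forward as they close: fully open they stand 13 mm farther back than shut.
Start: joints at [1.176, 0.332, -0.065, 1.46, 0.022, 1.35, -0.088], TCP at [0.227, -0.582, 0.231] pointing down, gripper open.
Joint ranges: [-2.6, 2.6], [-0.5, 2.12], [-1.47, 1.34], [0.16, 2.42], [-1.27, 4.41], [0.06, 2.06], [-2.6, 2.6]. Speed limits (rad/s): [2.22, 2.22, 2.79, 2.79, 3.14, 3.14, 3.14].

### API

Orientations are given as a unit quaternion [x, y, z, w].
In Python, from workcell import * gives the robot as it stands.
- The arm moves only by the tool step_arm, never from a script. Its argument "commands" is one flat list of numbers, 7 for each row, row after row: the finger opening in mm, from 0 to 85.4, then the shift along the world's x, y, z as a fraction of full scale, then the turn, a rotation vector about the world's x, y, z as a fraction of full scale. A call has exactly 10 rows; each row is the pose to reach, as a shift and turn from the pose commanded when the call began, turning the shorter way round; what a row does not reach only later rows make up. Full scale, the value 1, is 0.6 m for a shift and pi rad for a turn. A row lasts 1/8 s, in which the tool goes at most 62.5 mm and 10.7 degrees, less where a joint would pass 70% of its speed; a pose out of reach is approached as far as the arm can. A call with a number of a shift or a turn outside -1 to 1 is refused whole. A call with a gripper value outside its range is refused whole. The fingers move at their own pace and stop on an object; "squeeze" is the grip in N (left out, the last holds). Time passes only in rows, so rows that repeat a pose let the fingers close, or fill a call up. It gives the time, the measured TCP pose, the force, the opening and the grip force at its end, in the units of the state.
- get_obs(): the state, without advancing time (a new reading comes with each control period).
- camera(name): name is "scene" or "side" or "wrist"; returns the picture (400x640x3 uint8, red, green, blue); there is no depth.
- camera_params(name): a dict with "mtx" (3x3 intrinsics, pixels), "dist" ([k1, k2, p1, p2, k3] as OpenCV has them; the pictures are not rectified), "extrinsics" (4x4, takes a point from world to camera coordinates); the wrist camera has in their place "tool_from_camera" (4x4, takes a point from camera to tool coordinates, whose origin is the TCP and whose axes are the flange's). Camera axes: x right, y down, z forward; pixel columns grow to the right and rows downward; lengths in m; the calibration is good to about 2 mm. A picture is of the moment at which its call begins: read the wrist's pose just before it. camera_params takes no time and is no camera call.
- hand_in(): hands the job in; it is judged then, once.
The state is a dict: "clock": time; "joint_pos": joint angles; "joint_velocities": joint speeds; "tau": joint torques, N m; "position": TCP position; "ee_rot": TCP orientation; "ft_force": force on the tool from outside, world axes, zero at the start; "torque": the same for the moment, N m; "grip_width": opening from 0.0 (shut) to 1.0 (fully open); "grasp_force": force on a finger pad.
Only numpy, scipy, OpenCV 4.12 (cv2) and the standard library are available. Lean on these libraries where they do the work, as an engineer would, in place of code of your own. Each camera call takes 0.05 s, during which the arm holds its last target. There are 200 camera calls.

## Working session

There is one attempt and no reset: what is moved stays moved. The work goes in short steps, Python scripts to look and compute and a tool call to move; the robot and the scene stay as the last step left them, time stands still between calls to the robot, and variables do not carry over. Pictures are saved under pics/ and viewed, at most 10 in all, crops included, and the job is handed in when it is done.

Besides the shell and the picture viewer there is one more tool, called after ">>>" as name(argument=value, ...) on one line, values as JSON. step_arm: Moves the arm, as the interface text tells. Its arguments: {"type":"object","properties":{"commands":{"type":"array","items":{"type":"number"}},"squeeze":{"type":"number"}},"required":["commands"]}

```bash
mkdir -p pics; ls
python3 - <<'E'
from workcell import *
import cv2,numpy as np
o=get_obs();print(o['clock'],o['position'],o['ee_rot'],o['ft_force'])
a=camera('scene');b=camera('side')
cv2.imwrite('pics/a.png',a[:,:,::-1]);cv2.imwrite('pics/b.png',b[:,:,::-1])
for n in('scene','side','wrist'):
  p=camera_params(n);print({k:np.round(v,3).tolist() for k,v in p.items()})
E
```

```text
pics
0.0 [ 0.22693168 -0.58195631  0.23052034] [ 9.82765650e-01  1.84854512e-01 -1.68382569e-04 -6.76681834e-04] [ 0.98477853  0.26135493 -0.86181509]
{'mtx': [[495.11, 0.0, 318.157], [0.0, 495.11, 196.965], [0.0, 0.0, 1.0]], 'dist': [-0.038, 0.0, 0.0, 0.0, 0.0], 'extrinsics': [[0.784, 0.62, 0.011, -0.436], [0.52, -0.647, -0.558, -0.184], [-0.339, 0.443, -0.83, 1.517], [0.0, 0.0, 0.0, 1.0]]}
{'mtx': [[405.107, 0.0, 318.688], [0.0, 405.107, 198.303], [0.0, 0.0, 1.0]], 'dist': [0.007, 0.0, 0.0, 0.0, 0.0], 'extrinsics': [[-0.837, -0.547, -0.013, 0.458], [-0.292, 0.466, -0.835, 0.277], [0.463, -0.695, -0.549, 0.883], [0.0, 0.0, 0.0, 1.0]]}
{'mtx': [[283.712, 0.0, 322.782], [0.0, 283.712, 196.66], [0.0, 0.0, 1.0]], 'dist': [0.006, 0.0, 0.0, 0.0, 0.0], 'tool_from_camera': [[-0.001, -0.961, -0.277, 0.071], [1.0, -0.001, -0.0, 0.0], [-0.0, -0.277, 0.961, -0.142], [0.0, 0.0, 0.0, 1.0]]}
```

View pics/a.png

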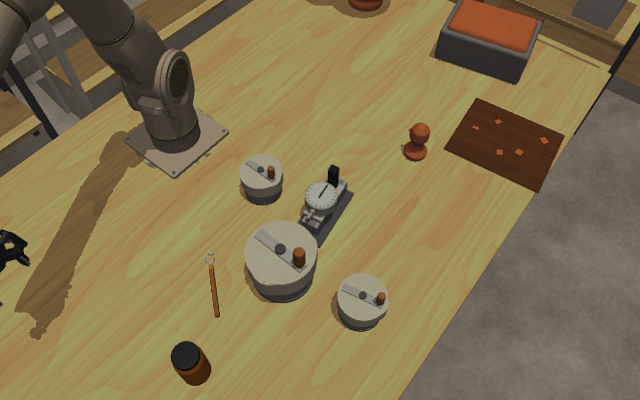

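View pics/b.png

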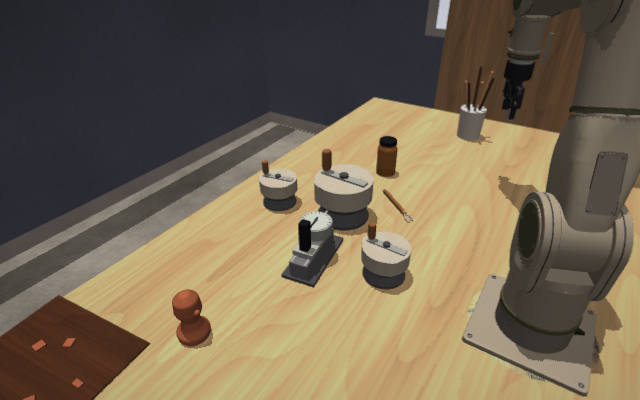

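Scene view: the large drum is at (281,258), with its nut near (280,249) and handle near (299,257). Two small look-alike drums stand at (262,178) and (362,300). There is only one indicator, with its dial at (321,195) and black post at (333,176). Bystanders are the jar (190,362), maquette (417,142) and loop tool (213,285). I choose the large drum and check it in a close crop.

```bash
cat > h.py <<'E'
from workcell import *
import cv2,numpy as np
from scipy.spatial.transform import Rotation as R
def ray(n,uv,obs=None):
    p=camera_params(n)
    q=cv2.undistortPoints(np.array([[uv]],float),np.array(p['mtx']),np.array(p['dist']))[0,0]
    if n=='wrist':
        Tw=np.eye(4);Tw[:3,:3]=R.from_quat(obs['ee_rot']).as_matrix();Tw[:3,3]=obs['position']
        T=Tw@np.array(p['tool_from_camera'])
    else: T=np.linalg.inv(np.array(p['extrinsics']))
    return T[:3,3],T[:3,:3]@np.array([q[0],q[1],1])
def at(n,uv,z,obs=None):
    c,d=ray(n,uv,obs);return c+d*(z-c[2])/d[2]
E
python3 - <<'E'
from h import *
a=cv2.imread('pics/a.png');b=cv2.imread('pics/b.png')
A=cv2.resize(a[140:310,220:400],None,fx=2.2,fy=2.2*1,interpolation=2);B=cv2.resize(b[130:300,250:430],None,fx=2.2,fy=2.2,interpolation=2)
cv2.imwrite('pics/c.png',np.hstack([A,B]))
for k,s,d,z in[('nut',(280,248),(344,174),.144),('handle top',(299,251),(327,153),.203),('post top',(334,169),(305,223),.151),('dial',(321,195),(317,222),.116),('jar',(186,350),(388,142),.13),('maq',(420,128),(187,297),.11)]:
  print(k,at('scene',s,z).round(3),at('side',d,z).round(3))
E
```

```text
nut [ 0.556 -0.144  0.144] [ 0.551 -0.141  0.144]
handle top [ 0.616 -0.146  0.203] [ 0.6   -0.128  0.203]
post top [0.517 0.112 0.151] [0.506 0.118 0.151]
dial [0.527 0.047 0.116] [0.511 0.06  0.116]
jar [ 0.554 -0.443  0.13 ] [ 0.546 -0.426  0.13 ]
maq [0.602 0.407 0.11 ] [0.598 0.404 0.11 ]
```

View pics/c.png

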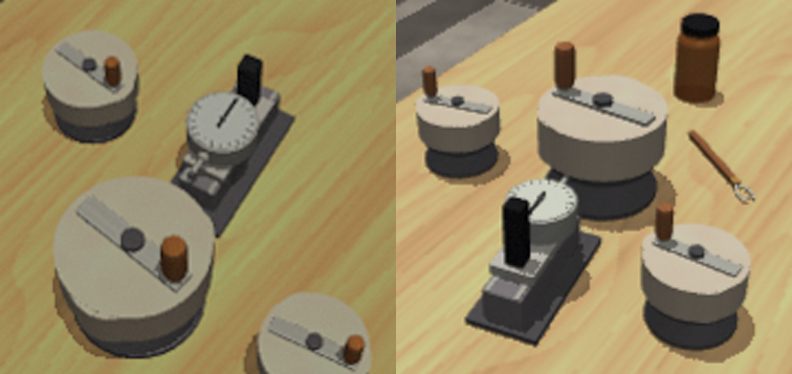

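The crop confirms the large drum, with its handle on the +x side and the indicator on the +y side pointing at it. I move to a spot with a view over the drum and dial, turning the gripper to match the slide.

>>> step_arm(commands=[85,0.525,0.9,0.15,0,0,0.433,85,0.525,0.9,0.15,0,0,0.433,85,0.525,0.9,0.15,0,0,0.433,85,0.525,0.9,0.15,0,0,0.433,85,0.525,0.9,0.15,0,0,0.433,85,0.525,0.9,0.15,0,0,0.433,85,0.525,0.9,0.15,0,0,0.433,85,0.525,0.9,0.15,0,0,0.433,85,0.525,0.9,0.15,0,0,0.433,85,0.525,0.9,0.15,0,0,0.433], squeeze=40)

```text
clock: 1.35
position: [0.5393, -0.0463, 0.3206]
ee_rot: [0.648, 0.762, -0.0, 0.0]
ft_force: [0.1, -0.2, -0.0]
grip_width: 0.993
grasp_force: 0.0
```

Run:
```python
from h import *
o=get_obs();a=camera('wrist');print(o['clock'],o['position'],R.from_quat(o['ee_rot']).as_matrix().round(3).tolist(),np.abs(o['joint_velocities']).max())
cv2.imwrite('pics/w1.png',a[:,:,::-1])
import pickle;pickle.dump(o,open('w1.pkl','wb'))
```

```text
1.35 [ 0.53932464 -0.04634644  0.32063164] [[-0.16, 0.987, 0.0], [0.987, 0.16, -0.0], [-0.0, 0.0, -1.0]] 1.0791679406886772
```

View pics/w1.png

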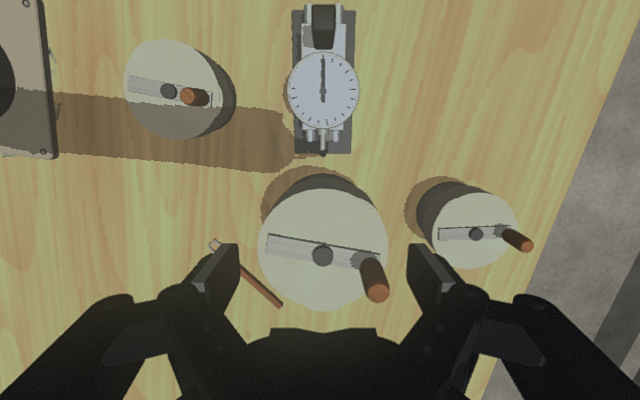

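The wrist view shows the drum with its nut at (322,256) and handle top at (377,293). The dial centre is (323,91) with its pointer at zero toward the post, the post is at (323,25) and the plunger at (323,145). I work out positions and the rim profile.

Run:
```python
from h import *
import pickle;o=pickle.load(open('w1.pkl','rb'))
a=cv2.imread('pics/w1.png')
nut=at('wrist',(322,256),.144,o);dial=at('wrist',(323,91),.116,o);top=at('wrist',(377,293),.203,o)
tip=at('wrist',(323.5,154),.095,o)
print('nut',nut,'dial',dial,'handle',top,'tip',tip,'r_h',np.hypot(*(top-nut)[:2]))
d=(nut-dial)[:2];L=np.hypot(*d);u=d/L;print('u',u,'L',L,np.degrees(np.arctan2(u[1],u[0])),'post',dial[:2]-u*.064)
print('posttop ray',at('wrist',(323,12),.151,o))
hsv=cv2.cvtColor(a,cv2.COLOR_BGR2HSV)
for p in[(300,190),(280,210),(300,280),(345,200),(340,180),(250,190),(320,300),(370,210),(270,190),(318,183)]: print(p,hsv[p[1],p[0]])
# profile: radial scan about nut on plane z=.13, print brightness/saturation step
p=camera_params('wrist');Tw=np.eye(4);Tw[:3,:3]=R.from_quat(o['ee_rot']).as_matrix();Tw[:3,3]=o['position']
Ti=np.linalg.inv(Tw@np.array(p['tool_from_camera']))
g=hsv[:,:,1].astype(float)
for th in range(0,360,6):
  r=np.arange(.070,.100,.0005);t=np.radians(th)
  P=np.c_[nut[0]+r*np.cos(t),nut[1]+r*np.sin(t),0*r+.13]
  uv=cv2.projectPoints((P@Ti[:3,:3].T+Ti[:3,3]),np.zeros(3),np.zeros(3),np.array(p['mtx']),np.array(p['dist']))[0][:,0].astype(np.float32)
  v=cv2.remap(a.astype(np.float32),uv[:,:1],uv[:,1:],1)[:,0]
  gr=np.abs(v[4:]-v[:-4]).sum(1);k=gr.argmax();print(th,round(1e3*(r[k]+.001),1),int(gr[k]),uv[k].round(),end=' | ')
```

```text
nut [ 0.55445364 -0.14392352  0.144     ] dial [0.52474866 0.04862132 0.116     ] handle [ 0.61373441 -0.14643648  0.203     ] tip [ 0.53730538 -0.02514843  0.095     ] r_h 0.05933401348151929
u [ 0.15247182 -0.98830782] L 0.19482274727810256 -81.22980043990732 post [0.51499046 0.11187302]
posttop ray [0.51382568 0.11619881 0.151     ]
(300, 190) [23 41 75]
(280, 210) [ 35  31 167]
(300, 280) [ 38  28 171]
(345, 200) [ 38  30 171]
(340, 180) [27 31 74]
(250, 190) [ 22  92 163]
(320, 300) [ 38  29 170]
(370, 210) [ 35  30 168]
(270, 190) [ 19  94 117]
(318, 183) [25 36 77]
0 71.0 102 [375. 259.] | 6 74.5 167 [379. 254.] | 12 85.5 52 [388. 248.] | 18 85.0 55 [387. 242.] | 24 85.0 47 [386. 235.] | 30 84.5 56 [384. 229.] | 36 84.5 46 [381. 223.] | 42 86.0 50 [379. 217.] | 48 87.0 48 [376. 211.] | 54 87.0 176 [371. 206.] | 60 86.5 196 [366. 202.] | 66 85.5 186 [360. 198.] | 72 83.5 217 [353. 196.] | 78 84.0 208 [347. 193.] | 84 83.5 233 [340. 191.] | 90 84.0 209 [333. 189.] | 96 83.5 227 [326. 189.] | 102 83.5 208 [319. 189.] | 108 83.5 201 [311. 190.] | 114 83.5 235 [305. 191.] | 120 83.
[... 352 characters left out ...]
 [259. 260.] | 204 84.5 51 [260. 266.] | 210 98.5 163 [253. 275.] | 216 94.5 143 [259. 280.] | 222 92.5 175 [265. 285.] | 228 91.5 180 [270. 289.] | 234 91.5 175 [275. 294.] | 240 92.5 183 [280. 298.] | 246 98.5 54 [283. 305.] | 252 84.5 24 [294. 300.] | 258 85.5 32 [300. 303.] | 264 87.0 34 [306. 306.] | 270 89.0 34 [312. 308.] | 276 91.0 32 [319. 310.] | 282 91.0 37 [325. 310.] | 288 91.5 20 [332. 310.] | 294 90.0 26 [339. 308.] | 300 86.5 19 [344. 304.] | 306 86.5 26 [350. 302.] | 312 85.0 38 [356. 298.] | 318 85.5 36 [361. 295.] | 324 81.0 129 [364. 289.] | 330 84.0 82 [370. 286.] | 336 88.5 59 [377. 283.] | 342 98.0 148 [387. 281.] | 348 88.0 164 [383. 272.] | 354 80.0 173 [380. 265.] |
```

The image already suggests a lesser bulge near 55° and the high spot near 282° (world bearing). The plunger sits at 99°, on plain rim. Next I go onto the post.

>>> step_arm(commands=[85,-0.046,0.26,-0.1,0,0,0,85,-0.046,0.26,-0.1,0,0,0,85,-0.046,0.26,-0.1,0,0,0,85,-0.046,0.26,-0.18,0,0,0,60,-0.046,0.26,-0.26,0,0,0,50,-0.046,0.26,-0.3375,0,0,0,40,-0.046,0.26,-0.3375,0,0,0,36,-0.046,0.26,-0.3375,0,0,0,36,-0.046,0.26,-0.3375,0,0,0,36,-0.046,0.26,-0.3375,0,0,0], squeeze=30)

```text
clock: 2.65
position: [0.512, 0.1081, 0.1192]
ee_rot: [0.648, 0.762, 0.001, 0.001]
ft_force: [0.2, 0.3, -0.5]
grip_width: 0.422
grasp_force: 0.0
```

Run:
```python
from h import *
o=get_obs();a=camera('wrist');print(o['clock'],o['position'],o['ft_force'],o['grip_width'])
s=camera('scene');b=camera('side')
f=lambda im,y,x:cv2.resize(im[y:y+130,x:x+130],(390,390),interpolation=2)
cv2.imwrite('pics/g1.png',np.vstack([np.hstack([f(s,130,255)[:,:,::-1],f(b,160,250)[:,:,::-1]]),cv2.resize(a[:,:,::-1],(780,488))[290:488]*1])[:598])
```

```text
2.65 [0.51195632 0.10810909 0.11923193] [ 0.2215978   0.33362195 -0.47071207] 0.4222689532822672
```

View pics/g1.png

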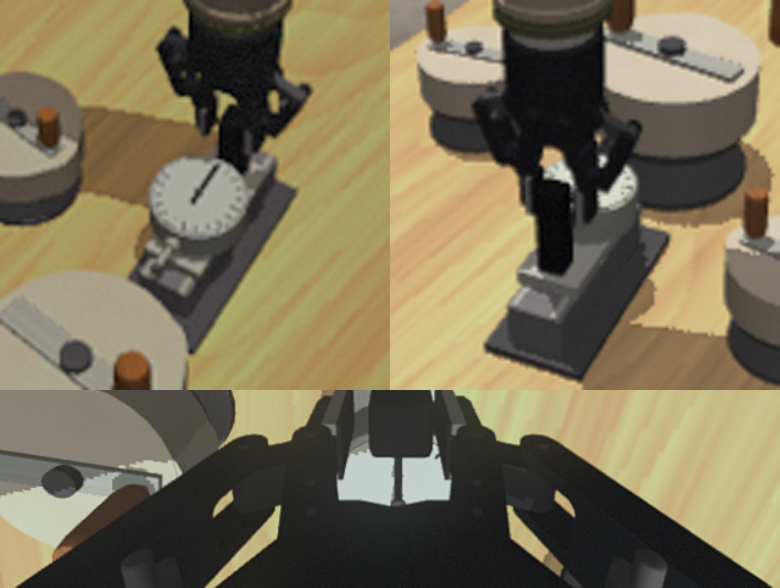

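The post stands centred between the fingers (wrist view, about (401,430)). I close and slide 26 mm, short of expected contact at about 30 mm.

>>> step_arm(commands=[20,0,0,0,0,0,0,20,0,0,0,0,0,0,20,0,0,0,0,0,0,20,0,0,0,0,0,0,20,0.0013,-0.008,0,0,0,0,20,0.0026,-0.017,0,0,0,0,20,0.004,-0.026,0,0,0,0,20,0.0055,-0.035,0,0,0,0,20,0.0068,-0.043,0,0,0,0,20,0.0068,-0.043,0,0,0,0], squeeze=60)

```text
clock: 4.05
position: [0.5184, 0.0842, 0.119]
ee_rot: [0.648, 0.762, 0.004, 0.001]
ft_force: [17.9, 9.4, -7.5]
grip_width: 0.275
grasp_force: 60.7
```

```bash
cat >> h.py <<'E'
def dial(guess,name='scene',im=None):
    """pointer angle clockwise from post direction -> mm; guess = dial centre (world xy)"""
    im=camera(name) if im is None else im
    p=camera_params(name);E=np.array(p['extrinsics']);K=np.array(p['mtx']);D=np.array(p['dist'])
    # rectified top view of the dial plane, 0.25 mm/px, up = towards post
    w=np.radians(98.8);f=np.array([np.cos(w),np.sin(w)]);r=np.array([f[1],-f[0]])
    n=400;s=np.arange(n)-n/2;X,Y=np.meshgrid(s*.25e-3,-s*.25e-3)
    P=np.stack([guess[0]+X*r[0]+Y*f[0],guess[1]+X*r[1]+Y*f[1],0*X+.116],-1).reshape(-1,3)
    uv=cv2.projectPoints(P,cv2.Rodrigues(E[:3,:3])[0],E[:3,3],K,D)[0].reshape(n,n,2).astype(np.float32)
    return cv2.remap(im,uv,None,1)
E
python3 - <<'E'
from h import *
o=get_obs();print(o['clock'],o['position'],o['ft_force'],o['grip_width'],o['grasp_force'])
c=np.array([.5247,.0486])+np.array([.155,-.988])*.026
s=camera('scene');A=dial(c,'scene',s);W=camera('wrist')
cv2.imwrite('pics/d1.png',np.hstack([A,cv2.resize(s[150:270,260:380],(400,400),interpolation=2)])[:,:,::-1])
E
```

```text
4.05 [0.51837288 0.08422582 0.1190006 ] [17.92082751  9.35971939 -7.4682825 ] 0.2748220097638808 60.72697341442108
```

View pics/d1.png

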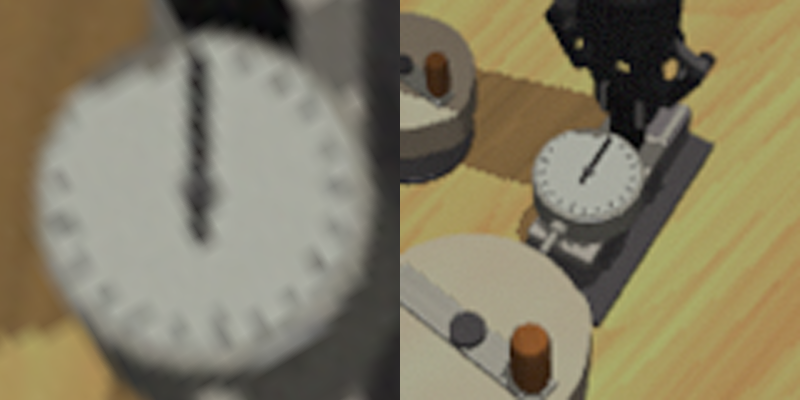

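The dial reads 0 (pointer straight up toward the post, hub at (200,193) in the rectified left half). I ease forward and read the pointer numerically.

>>> step_arm(commands=[20,0.001,-0.002,0,0,0,0,20,0.002,-0.004,0,0,0,0,20,0.003,-0.006,0,0,0,0,20,0.004,-0.008,0,0,0,0,20,0.004,-0.01,0,0,0,0,20,0.004,-0.012,0,0,0,0,20,0.004,-0.012,0,0,0,0,20,0.004,-0.012,0,0,0,0,20,0.004,-0.012,0,0,0,0,20,0.004,-0.012,0,0,0,0])

```text
clock: 5.4
position: [0.5194, 0.0778, 0.119]
ee_rot: [0.647, 0.762, 0.003, 0.0]
ft_force: [9.6, 9.8, -0.7]
grip_width: 0.269
grasp_force: 61.7
```

```bash
cat >> h.py <<'E'
def mm(hub,im=None):
    A=dial(hub,'scene',im).min(2).astype(float)
    y,x=np.mgrid[:400,:400]-200.;r=np.hypot(x,y)
    m=(r>55)&(r<105)&(A<90)
    a=np.arctan2(x[m],-y[m])      # clockwise from up
    v=np.exp(1j*a).mean();t=np.angle(v)
    return round((t%(2*np.pi) if t>-.5 else t+2*np.pi)/.3 if t<-.5 or t>0 else t/.3,2),round(abs(v),3),int(m.sum())
E
python3 - <<'E'
from h import *
o=get_obs();h=np.array(o['position'][:2])+[.0100,-.0596]
print(o['clock'],o['position'],o['ft_force'],mm(h),h)
E
```

```text
5.4 [0.51939086 0.07776556 0.11898926] [ 9.59011531  9.77007633 -0.69496785] (np.float64(-0.09), np.float64(0.999), 675) [0.52939086 0.01816556]
```

>>> step_arm(commands=[20,0.001,-0.0015,0,0,0,0,20,0.002,-0.003,0,0,0,0,20,0.002,-0.0045,0,0,0,0,20,0.002,-0.006,0,0,0,0,20,0.002,-0.0075,0,0,0,0,20,0.002,-0.0075,0,0,0,0,20,0.002,-0.0075,0,0,0,0,20,0.002,-0.0075,0,0,0,0,20,0.002,-0.0075,0,0,0,0,20,0.002,-0.0075,0,0,0,0])

```text
clock: 6.7
position: [0.52, 0.0737, 0.119]
ee_rot: [0.647, 0.762, 0.003, -0.0]
ft_force: [6.6, 10.3, 1.3]
grip_width: 0.272
grasp_force: 62.0
```

Run:
```python
from h import *
o=get_obs();h=np.array(o['position'][:2])+[.0100,-.0596]
print(o['clock'],o['position'],o['ft_force'],mm(h),h)
```

```text
6.7 [0.52002717 0.07369924 0.11898393] [ 6.56797352 10.26316338  1.33943382] (np.float64(1.24), np.float64(0.998), 787) [0.53002717 0.01409924]
```

>>> step_arm(commands=[20,0.001,-0.0015,0,0,0,0,20,0.001,-0.003,0,0,0,0,20,0.001,-0.0045,0,0,0,0,20,0.001,-0.006,0,0,0,0,20,0.001,-0.0072,0,0,0,0,20,0.001,-0.0072,0,0,0,0,20,0.001,-0.0072,0,0,0,0,20,0.001,-0.0072,0,0,0,0,20,0.001,-0.0072,0,0,0,0,20,0.001,-0.0072,0,0,0,0])

```text
clock: 8.0
position: [0.5206, 0.07, 0.119]
ee_rot: [0.647, 0.763, 0.003, -0.0]
ft_force: [4.9, 12.7, 0.5]
grip_width: 0.27
grasp_force: 62.0
```

Run:
```python
from h import *
o=get_obs();h=np.array(o['position'][:2])+[.0100,-.0596]
print(o['clock'],o['position'],o['ft_force'],mm(h),h)
```

```text
8.0 [0.52062064 0.06999394 0.11899008] [ 4.89225189 12.70561008  0.53713018] (np.float64(4.87), np.float64(0.999), 654) [0.53062064 0.01039394]
```

Plunger is at about 4.9 mm. I release, lift and go above the handle, opened.

>>> step_arm(commands=[85,0.001,0,0,0,0,0,85,0.001,0,0,0,0,0,85,0,0,0,0,0,0,85,0,0,0.1,0,0,0,85,0,0,0.218,0,0,0,85,0.08,-0.18,0.218,0,0,0,85,0.156,-0.36,0.218,0,0,0,85,0.156,-0.36,0.218,0,0,0,85,0.156,-0.36,0.218,0,0,0,85,0.156,-0.36,0.218,0,0,0])

```text
clock: 9.3
position: [0.613, -0.155, 0.2474]
ee_rot: [0.65, 0.76, -0.001, -0.0]
ft_force: [-0.6, 0.9, 0.3]
grip_width: 0.994
grasp_force: 0.0
```

```bash
sed -i 's/def mm(hub,im=None):/def mm(hub,im=None,name="scene"):/; s/dial(hub,.scene.,im).min/dial(hub,name,im).min/' h.py
python3 - <<'E'
from h import *
o=get_obs();h=np.array([.5306,.0104]);w=camera('wrist')
print(o['clock'],o['position'],o['ft_force'],o['grip_width'])
s=camera('scene');b=camera('side');print(mm(h,s),mm(h,b,'side'))
cv2.imwrite('pics/e1.png',np.hstack([np.vstack([dial(h,'scene',s),dial(h,'side',b)])[::2,::2],cv2.resize(w,(600,375))[:400] if 0 else np.vstack([cv2.resize(w,(600,375)),np.zeros((25,600,3),np.uint8)])])[:,:,::-1])
E
```

```text
9.3 [ 0.61303615 -0.154983    0.2474067 ] [-0.55652216  0.90894472  0.27445252] 0.9940816348564881
(np.float64(14.03), np.float64(0.513), 13321) (np.float64(2.4), np.float64(0.942), 3748)
```

View pics/e1.png

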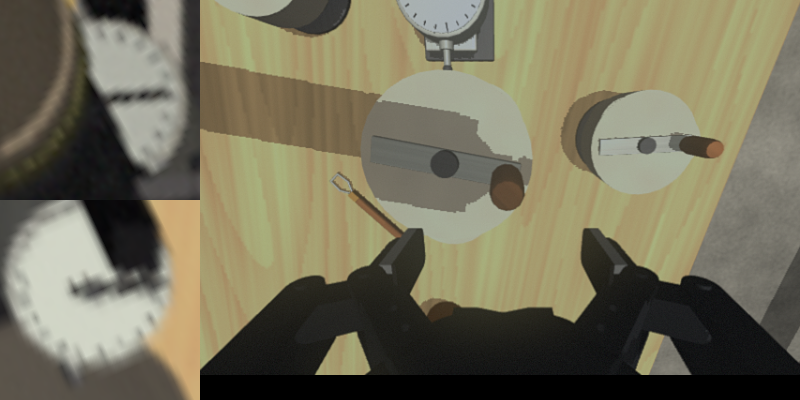

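Both dial views show the pointer at a right angle (about 5 mm). The wrist view shows the handle top at about (328,208) in full-image pixels.

Run:
```python
from h import *
o=get_obs();w=camera('wrist');hs=cv2.cvtColor(w,cv2.COLOR_RGB2HSV)
m=((hs[:,:,0]<14)&(hs[:,:,1]>110)).astype(np.uint8);m[:,:280]=0;m[:,400:]=0;m[250:]=0
n,l,st,ce=cv2.connectedComponentsWithStats(m);i=1+st[1:,4].argmax();print(st[i],ce[i])
x,y,ww,hh,_=st[i]
# top face: lower end, ellipse ~ width ww
t=(x+ww/2,y+hh-ww/2);H=at('wrist',t,.203,o);nut=at('wrist',((445-200)*640/600,163*640/600),.144,o)
print(t,H,nut,np.hypot(*(H-nut)[:2]),o['position'],o['clock'])
hh=np.array([.5306-.0068,.0104+.0035]);print(mm(hh,None,'side'))
```

```text
[329 225   3   2   4] [330.   225.25]
(np.float64(330.5), np.float64(225.5)) [ 0.61950077 -0.15297282  0.203     ] [ 0.55652641 -0.13767808  0.144     ] 0.06480507943778666 [ 0.61292634 -0.14880855  0.24856839] 9.45
(np.float64(3.21), np.float64(0.939), 3522)
```

>>> step_arm(commands=[85,0.002,0.0055,-0.06,0,0,0,85,0.002,0.0055,-0.154,0,0,0,70,0.002,0.0055,-0.154,0,0,0,50,0.002,0.0055,-0.154,0,0,0,24,0.002,0.0055,-0.154,0,0,0,24,0.002,0.0055,-0.154,0,0,0,24,0.002,0.0055,-0.154,0,0,0,24,0.002,0.0055,-0.154,0,0,0,24,0.002,0.0055,-0.154,0,0,0,24,0.002,0.0055,-0.154,0,0,0], squeeze=50)

```text
clock: 10.8
position: [0.615, -0.1466, 0.159]
ee_rot: [0.648, 0.762, 0.0, 0.001]
ft_force: [-3.5, 1.0, 8.9]
grip_width: 0.316
grasp_force: 49.1
```

Run:
```python
from h import *
o=get_obs();w=camera('wrist');print(o['clock'],o['position'],o['ft_force'],o['grip_width']*85.4,o['grasp_force'])
b=camera('side');s=camera('scene')
cv2.imwrite('pics/f1.png',np.hstack([cv2.resize(w,(512,320)),cv2.resize(s[150:310,230:360],(260,320))])[:,:,::-1])
```

```text
10.8 [ 0.61503891 -0.14656313  0.1590071 ] [-3.45624141  1.01848557  8.92023602] 26.977827132865382 49.136046141866245
```

View pics/f1.png

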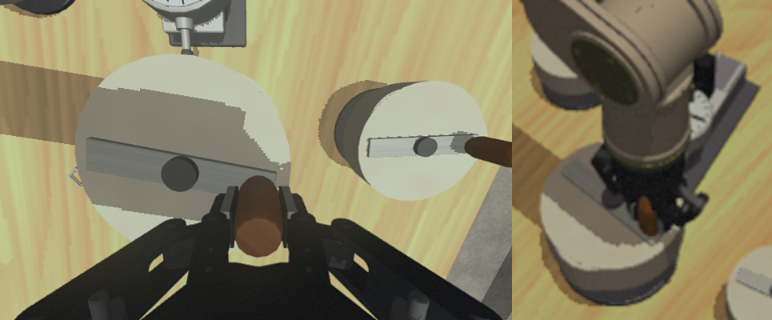

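The handle is firmly held (27 mm opening), and the bar is undisturbed. I print the circle offsets for 45° calls.

Run:
```python
from h import *
o=get_obs();print(at('wrist',(225,216),.144,o))
for q in range(8):
  t0=-2.5+45*q
  print(t0,[(round(.1*(np.cos(np.radians(t0+4.5*k))-np.cos(np.radians(t0))),4),round(.1*(np.sin(np.radians(t0+4.5*k))-np.sin(np.radians(t0))),4)) for k in range(1,11)])
```

```text
[ 0.55679675 -0.14257504  0.144     ]
-2.5 [(np.float64(0.0), np.float64(0.0079)), (np.float64(-0.0005), np.float64(0.0157)), (np.float64(-0.0017), np.float64(0.0234)), (np.float64(-0.0035), np.float64(0.0311)), (np.float64(-0.0059), np.float64(0.0386)), (np.float64(-0.0089), np.float64(0.0458)), (np.float64(-0.0124), np.float64(0.0528)), (np.float64(-0.0165), np.float64(0.0596)), (np.float64(-0.0211), np.float64(0.0659)), (np.float64(-0.0262), np.float64(0.0719))]
42.5 [(np.float64(-0.0055), np.float64(0.0056)), (np.float64(-0.0115), np.float64(0.0107)), (np.float64(-0.0178), np.float64(0.0153)), (np.float64(-0.0245), np.float64(0.0195)), (np.float64(-0.0315), np.float64(0.0231)), (np.float64(-0.0387), np.float64(0.0261)), (np.float64(-0.0462), np.float64(0.0286)), (np.float64(-0.0538), np.float64(0.0304)), (np.float64(-0.0615), np.float64(0.0317)), (np.float64(-0.0694), np.float64(0.0323))]
87.5 [(np.float64(-0.0079), np.float64(0.0)), (np.float64(-0.0157), np.float64(-0.0005)), (np.float64(-0.0234), np.float64(-0.0017)), (np.float64(-0.0311), np.float64(-0.0035)), (np.float64(-0.0
[... 1718 characters left out ...]
 np.float64(0.0035)), (np.float64(0.0386), np.float64(0.0059)), (np.float64(0.0458), np.float64(0.0089)), (np.float64(0.0528), np.float64(0.0124)), (np.float64(0.0596), np.float64(0.0165)), (np.float64(0.0659), np.float64(0.0211)), (np.float64(0.0719), np.float64(0.0262))]
312.5 [(np.float64(0.0056), np.float64(0.0055)), (np.float64(0.0107), np.float64(0.0115)), (np.float64(0.0153), np.float64(0.0178)), (np.float64(0.0195), np.float64(0.0245)), (np.float64(0.0231), np.float64(0.0315)), (np.float64(0.0261), np.float64(0.0387)), (np.float64(0.0286), np.float64(0.0462)), (np.float64(0.0304), np.float64(0.0538)), (np.float64(0.0317), np.float64(0.0615)), (np.float64(0.0323), np.float64(0.0694))]
```

>>> step_arm(commands=[24,0,0.008,0,0,0,0,24,-0.0005,0.0157,0,0,0,0,24,-0.0017,0.0234,0,0,0,0,24,-0.0035,0.0311,0,0,0,0,24,-0.006,0.0386,0,0,0,0,24,-0.009,0.0458,0,0,0,0,24,-0.0124,0.0528,0,0,0,0,24,-0.0165,0.0596,0,0,0,0,24,-0.0211,0.066,0,0,0,0,24,-0.0262,0.072,0,0,0,0])

```text
clock: 12.2
position: [0.6013, -0.1062, 0.1591]
ee_rot: [0.649, 0.761, 0.001, 0.004]
ft_force: [8.9, -8.0, 0.7]
grip_width: 0.316
grasp_force: 49.1
```

```bash
cat > r.py <<'E'
from h import *
import sys
o=get_obs();b=camera('side');s=camera('scene');p=np.array(o['position'][:2])-[.555,-.144]
print(round(o['clock'],2),o['position'].round(4),'f',o['ft_force'].round(1),'rad',np.hypot(*p).round(4),'ang',np.degrees(np.arctan2(p[1],p[0])).round(1),o['grasp_force'])
h=np.array([.5306,.0104]);g=h+[-.0068,.0035];print('scene',mm(h,s),'side',mm(g,b,'side'))
D=[dial(h,'scene',s),dial(g,'side',b)]
np.save('pics/D%s.npy'%sys.argv[1],np.hstack(D)[::2,::2])
E
python3 r.py 1
```

```text
12.2 [ 0.6013 -0.1062  0.1591] f [ 8.9 -8.   0.7] rad 0.0597 ang 39.2 49.1203299276367
scene (np.float64(18.52), np.float64(0.008), 24657) side (np.float64(3.17), np.float64(0.853), 2694)
```

>>> step_arm(commands=[24,-0.0055,0.0056,0,0,0,0,24,-0.0115,0.0107,0,0,0,0,24,-0.0178,0.0153,0,0,0,0,24,-0.0245,0.0195,0,0,0,0,24,-0.0315,0.0231,0,0,0,0,24,-0.0387,0.0261,0,0,0,0,24,-0.0462,0.0286,0,0,0,0,24,-0.0538,0.0304,0,0,0,0,24,-0.0615,0.0317,0,0,0,0,24,-0.0694,0.0323,0,0,0,0])

```text
clock: 13.55
position: [0.5598, -0.0846, 0.159]
ee_rot: [0.648, 0.762, 0.002, 0.003]
ft_force: [10.1, -2.0, 0.9]
grip_width: 0.315
grasp_force: 49.6
```

```bash
python3 r.py 2
```

```text
13.55 [ 0.5598 -0.0846  0.159 ] f [10.1 -2.   0.9] rad 0.0596 ang 85.4 49.59741438156925
scene (np.float64(13.17), np.float64(0.511), 14473) side (np.float64(3.13), np.float64(0.943), 3355)
```

>>> step_arm(commands=[24,-0.008,0,0,0,0,0,24,-0.0157,-0.0005,0,0,0,0,24,-0.0234,-0.0017,0,0,0,0,24,-0.0311,-0.0035,0,0,0,0,24,-0.0386,-0.006,0,0,0,0,24,-0.0458,-0.009,0,0,0,0,24,-0.0528,-0.0124,0,0,0,0,24,-0.0596,-0.0165,0,0,0,0,24,-0.066,-0.0211,0,0,0,0,24,-0.072,-0.0262,0,0,0,0])

```text
clock: 14.9
position: [0.5168, -0.0982, 0.159]
ee_rot: [0.647, 0.762, 0.003, 0.003]
ft_force: [8.7, 4.6, 2.7]
grip_width: 0.314
grasp_force: 50.2
```

```bash
python3 r.py 3
```

```text
14.9 [ 0.5168 -0.0982  0.159 ] f [8.7 4.6 2.7] rad 0.0597 ang 129.8 50.22927051856186
scene (np.float64(9.12), np.float64(0.353), 1243) side (np.float64(3.14), np.float64(0.943), 3356)
```

>>> step_arm(commands=[24,-0.0056,-0.0055,0,0,0,0,24,-0.0107,-0.0115,0,0,0,0,24,-0.0153,-0.0178,0,0,0,0,24,-0.0195,-0.0245,0,0,0,0,24,-0.0231,-0.0315,0,0,0,0,24,-0.0261,-0.0387,0,0,0,0,24,-0.0286,-0.0462,0,0,0,0,24,-0.0304,-0.0538,0,0,0,0,24,-0.0317,-0.0615,0,0,0,0,24,-0.0323,-0.0694,0,0,0,0])

```text
clock: 16.25
position: [0.4956, -0.1371, 0.1588]
ee_rot: [0.646, 0.763, 0.002, -0.0]
ft_force: [-7.4, 15.2, 17.8]
grip_width: 0.315
grasp_force: 51.7
```

```bash
python3 r.py 4; python3 -c "
import numpy as np,cv2
cv2.imwrite('pics/dd.png',np.vstack([np.hstack([np.load('pics/D%d.npy'%i) for i in(1,2)]),np.hstack([np.load('pics/D%d.npy'%i) for i in (3,4)])])[:,:,::-1])"
```

```text
16.25 [ 0.4956 -0.1371  0.1588] f [-7.4 15.2 17.8] rad 0.0599 ang 173.3 51.749915453838184
scene (np.float64(10.7), np.float64(0.999), 696) side (np.float64(3.25), np.float64(0.665), 2750)
```

View pics/dd.png

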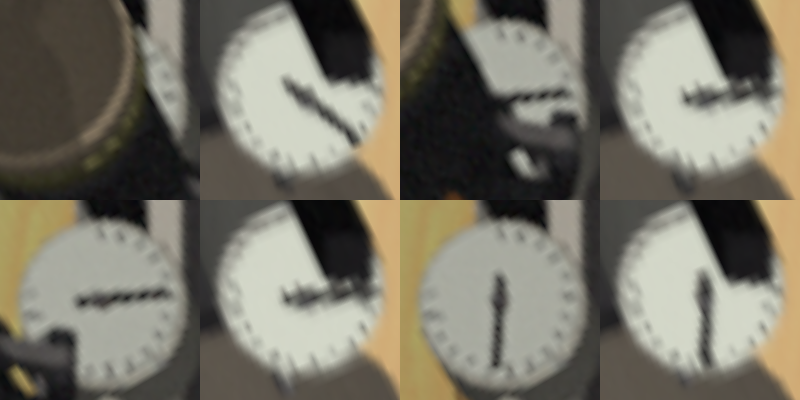

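Dial views: lesser bulge about 7.5 mm (call 1), plain rim 4.9 mm, and the high spot at 10.7 mm now, with the handle at 173°, as predicted. I continue the full turn.

>>> step_arm(commands=[24,0,-0.008,0,0,0,0,24,0.0005,-0.0157,0,0,0,0,24,0.0017,-0.0234,0,0,0,0,24,0.0035,-0.0311,0,0,0,0,24,0.006,-0.0386,0,0,0,0,24,0.009,-0.0458,0,0,0,0,24,0.0124,-0.0528,0,0,0,0,24,0.0165,-0.0596,0,0,0,0,24,0.0211,-0.066,0,0,0,0,24,0.0262,-0.072,0,0,0,0])

```text
clock: 17.6
position: [0.5101, -0.1841, 0.1589]
ee_rot: [0.648, 0.762, -0.0, 0.0]
ft_force: [-10.4, 4.1, 17.0]
grip_width: 0.314
grasp_force: 51.8
```

```bash
python3 r.py 5
```

```text
17.6 [ 0.5101 -0.1841  0.1589] f [-10.4   4.1  17. ] rad 0.0602 ang -138.2 51.77203638944775
scene (np.float64(4.85), np.float64(0.999), 620) side (np.float64(3.13), np.float64(0.943), 3344)
```

>>> step_arm(commands=[24,0.0055,-0.0056,0,0,0,0,24,0.0115,-0.0107,0,0,0,0,24,0.0178,-0.0153,0,0,0,0,24,0.0245,-0.0195,0,0,0,0,24,0.0315,-0.0231,0,0,0,0,24,0.0387,-0.0261,0,0,0,0,24,0.0462,-0.0286,0,0,0,0,24,0.0538,-0.0304,0,0,0,0,24,0.0615,-0.0317,0,0,0,0,24,0.0694,-0.0323,0,0,0,0])

```text
clock: 18.95
position: [0.5517, -0.2043, 0.1589]
ee_rot: [0.648, 0.762, -0.001, 0.001]
ft_force: [-9.4, 1.3, 14.5]
grip_width: 0.318
grasp_force: 51.7
```

```bash
python3 r.py 6
```

```text
18.95 [ 0.5517 -0.2043  0.1589] f [-9.4  1.3 14.5] rad 0.0604 ang -93.2 51.65226608980447
scene (np.float64(4.85), np.float64(0.999), 610) side (np.float64(3.13), np.float64(0.943), 3351)
```

>>> step_arm(commands=[24,0.008,0,0,0,0,0,24,0.0157,0.0005,0,0,0,0,24,0.0234,0.0017,0,0,0,0,24,0.0311,0.0035,0,0,0,0,24,0.0386,0.006,0,0,0,0,24,0.0458,0.009,0,0,0,0,24,0.0528,0.0124,0,0,0,0,24,0.0596,0.0165,0,0,0,0,24,0.066,0.0211,0,0,0,0,24,0.072,0.0262,0,0,0,0])

```text
clock: 20.3
position: [0.5945, -0.1897, 0.1589]
ee_rot: [0.648, 0.761, -0.001, 0.001]
ft_force: [-10.7, -2.7, 14.4]
grip_width: 0.322
grasp_force: 51.6
```

```bash
python3 r.py 7
```

```text
20.3 [ 0.5945 -0.1897  0.1589] f [-10.7  -2.7  14.4] rad 0.0604 ang -49.2 51.58385530114174
scene (np.float64(4.85), np.float64(0.999), 609) side (np.float64(3.13), np.float64(0.943), 3371)
```

>>> step_arm(commands=[24,0.0056,0.0055,0,0,0,0,24,0.0107,0.0115,0,0,0,0,24,0.0153,0.0178,0,0,0,0,24,0.0195,0.0245,0,0,0,0,24,0.0231,0.0315,0,0,0,0,24,0.0261,0.0387,0,0,0,0,24,0.0286,0.0462,0,0,0,0,24,0.0304,0.0538,0,0,0,0,24,0.0317,0.0615,0,0,0,0,24,0.0323,0.0694,0,0,0,0])

```text
clock: 21.65
position: [0.6148, -0.1502, 0.159]
ee_rot: [0.649, 0.761, -0.001, 0.003]
ft_force: [-3.6, -9.2, 9.0]
grip_width: 0.313
grasp_force: 51.0
```

```bash
python3 r.py 8
```

```text
21.65 [ 0.6148 -0.1502  0.159 ] f [-3.6 -9.2  9. ] rad 0.0601 ang -5.9 51.02672663764679
scene (np.float64(13.05), np.float64(0.272), 16898) side (np.float64(3.13), np.float64(0.943), 3346)
```

The full turn is complete, with the handle within 4 mm of its start. Now round again to the high spot.

>>> step_arm(commands=[24,0,0.008,0,0,0,0,24,-0.0005,0.0157,0,0,0,0,24,-0.0017,0.0234,0,0,0,0,24,-0.0035,0.0311,0,0,0,0,24,-0.006,0.0386,0,0,0,0,24,-0.009,0.0458,0,0,0,0,24,-0.0124,0.0528,0,0,0,0,24,-0.0165,0.0596,0,0,0,0,24,-0.0211,0.066,0,0,0,0,24,-0.0262,0.072,0,0,0,0])

```text
clock: 23.0
position: [0.6012, -0.1062, 0.1591]
ee_rot: [0.649, 0.761, 0.001, 0.004]
ft_force: [9.0, -8.0, 2.8]
grip_width: 0.32
grasp_force: 50.3
```

>>> step_arm(commands=[24,-0.0055,0.0056,0,0,0,0,24,-0.0115,0.0107,0,0,0,0,24,-0.0178,0.0153,0,0,0,0,24,-0.0245,0.0195,0,0,0,0,24,-0.0315,0.0231,0,0,0,0,24,-0.0387,0.0261,0,0,0,0,24,-0.0462,0.0286,0,0,0,0,24,-0.0538,0.0304,0,0,0,0,24,-0.0615,0.0317,0,0,0,0,24,-0.0694,0.0323,0,0,0,0])

```text
clock: 24.25
position: [0.5598, -0.0846, 0.159]
ee_rot: [0.648, 0.762, 0.002, 0.003]
ft_force: [8.7, -2.6, 2.3]
grip_width: 0.317
grasp_force: 50.3
```

>>> step_arm(commands=[24,-0.008,0,0,0,0,0,24,-0.0157,-0.0005,0,0,0,0,24,-0.0234,-0.0017,0,0,0,0,24,-0.0311,-0.0035,0,0,0,0,24,-0.0386,-0.006,0,0,0,0,24,-0.0458,-0.009,0,0,0,0,24,-0.0528,-0.0124,0,0,0,0,24,-0.0596,-0.0165,0,0,0,0,24,-0.066,-0.0211,0,0,0,0,24,-0.072,-0.0262,0,0,0,0])

```text
clock: 25.5
position: [0.5168, -0.0982, 0.159]
ee_rot: [0.647, 0.762, 0.003, 0.003]
ft_force: [9.1, 3.9, 5.0]
grip_width: 0.315
grasp_force: 50.5
```

>>> step_arm(commands=[24,-0.0056,-0.0055,0,0,0,0,24,-0.0107,-0.0115,0,0,0,0,24,-0.0153,-0.0178,0,0,0,0,24,-0.0195,-0.0245,0,0,0,0,24,-0.0231,-0.0315,0,0,0,0,24,-0.0261,-0.0387,0,0,0,0,24,-0.0286,-0.0462,0,0,0,0,24,-0.0304,-0.0538,0,0,0,0,24,-0.0304,-0.0538,0,0,0,0,24,-0.0304,-0.0538,0,0,0,0])

```text
clock: 26.75
position: [0.497, -0.1294, 0.1589]
ee_rot: [0.647, 0.763, 0.002, 0.001]
ft_force: [-3.3, 8.7, 13.4]
grip_width: 0.314
grasp_force: 51.5
```

```bash
python3 r.py 9
```

```text
26.75 [ 0.497  -0.1294  0.1589] f [-3.3  8.7 13.4] rad 0.0598 ang 165.8 51.528265153756365
scene (np.float64(9.23), np.float64(0.998), 656) side (np.float64(3.32), np.float64(0.751), 2745)
```

>>> step_arm(commands=[24,-0.001,-0.004,0,0,0,0,24,-0.0015,-0.008,0,0,0,0,24,-0.002,-0.012,0,0,0,0,24,-0.002,-0.0157,0,0,0,0,24,-0.002,-0.0174,0,0,0,0,24,-0.002,-0.0174,0,0,0,0,24,-0.002,-0.0174,0,0,0,0,24,-0.002,-0.0174,0,0,0,0,24,-0.002,-0.0174,0,0,0,0,24,-0.002,-0.0174,0,0,0,0])

```text
clock: 28.1
position: [0.4953, -0.1393, 0.1589]
ee_rot: [0.647, 0.763, 0.001, 0.0]
ft_force: [-5.3, 11.3, 15.7]
grip_width: 0.311
grasp_force: 51.9
```

```bash
python3 r.py 10
```

```text
28.1 [ 0.4953 -0.1393  0.1589] f [-5.3 11.3 15.7] rad 0.0598 ang 175.5 51.8637365126051
scene (np.float64(10.75), np.float64(0.999), 674) side (np.float64(3.06), np.float64(0.706), 2645)
```

>>> step_arm(commands=[24,0,-0.004,0,0,0,0,24,0,-0.008,0,0,0,0,24,0,-0.008,0,0,0,0,24,0,-0.008,0,0,0,0,24,0,-0.008,0,0,0,0,24,0,-0.008,0,0,0,0,24,0,-0.008,0,0,0,0,24,0,-0.008,0,0,0,0,24,0,-0.008,0,0,0,0,24,0,-0.008,0,0,0,0])

```text
clock: 29.45
position: [0.4951, -0.1453, 0.1589]
ee_rot: [0.647, 0.762, 0.001, 0.001]
ft_force: [-6.7, 7.3, 16.2]
grip_width: 0.316
grasp_force: 51.9
```

```bash
python3 r.py 11
```

```text
29.45 [ 0.4951 -0.1453  0.1589] f [-6.7  7.3 16.2] rad 0.0599 ang -178.7 51.859910168568604
scene (np.float64(10.51), np.float64(0.999), 615) side (np.float64(3.38), np.float64(0.637), 2829)
```

>>> step_arm(commands=[24,0.0005,-0.004,0,0,0,0,24,0.001,-0.0087,0,0,0,0,24,0.001,-0.0087,0,0,0,0,24,0.001,-0.0087,0,0,0,0,24,0.001,-0.0087,0,0,0,0,24,0.001,-0.0087,0,0,0,0,24,0.001,-0.0087,0,0,0,0,24,0.001,-0.0087,0,0,0,0,24,0.001,-0.0087,0,0,0,0,24,0.001,-0.0087,0,0,0,0])

```text
clock: 30.8
position: [0.4955, -0.1514, 0.1589]
ee_rot: [0.647, 0.762, 0.0, 0.001]
ft_force: [-7.5, 5.2, 15.7]
grip_width: 0.313
grasp_force: 51.8
```

```bash
python3 r.py 12
```

```text
30.8 [ 0.4955 -0.1514  0.1589] f [-7.5  5.2 15.7] rad 0.06 ang -172.9 51.847250458740746
scene (np.float64(9.35), np.float64(0.999), 669) side (np.float64(2.98), np.float64(0.813), 2532)
```

Peak lies near handle bearing 176.5° (9.23 at 165.8°, 10.75 at 175.5°, 10.51 at 181.3°, 9.35 at 187.1°). I back up to it.

>>> step_arm(commands=[24,0,0.004,0,0,0,0,24,-0.0005,0.008,0,0,0,0,24,-0.001,0.012,0,0,0,0,24,-0.001,0.016,0,0,0,0,24,-0.001,0.0195,0,0,0,0,24,-0.001,0.0195,0,0,0,0,24,-0.001,0.0195,0,0,0,0,24,-0.001,0.0195,0,0,0,0,24,-0.001,0.0195,0,0,0,0,24,-0.001,0.0195,0,0,0,0])

```text
clock: 32.15
position: [0.4951, -0.1437, 0.1589]
ee_rot: [0.649, 0.761, -0.001, 0.003]
ft_force: [-3.5, -8.6, 10.7]
grip_width: 0.318
grasp_force: 51.2
```

```bash
python3 r.py 13
```

```text
32.15 [ 0.4951 -0.1437  0.1589] f [-3.5 -8.6 10.7] rad 0.0599 ang 179.8 51.223881809273735
scene (np.float64(10.65), np.float64(0.999), 646) side (np.float64(3.1), np.float64(0.703), 2662)
```

>>> step_arm(commands=[24,0,0.003,0,0,0,0,24,0,0.006,0,0,0,0,24,0,0.006,0,0,0,0,24,0,0.006,0,0,0,0,24,0,0.005,0,0,0,0,24,0,0.004,0,0,0,0,24,0,0.003,0,0,0,0,24,0,0.003,0,0,0,0,24,0,0.003,0,0,0,0,24,0,0.003,0,0,0,0])

```text
clock: 33.5
position: [0.4952, -0.1402, 0.1589]
ee_rot: [0.648, 0.761, -0.0, 0.002]
ft_force: [-4.3, -3.9, 12.0]
grip_width: 0.316
grasp_force: 51.4
```

```bash
python3 r.py 14
```

```text
33.5 [ 0.4952 -0.1402  0.1589] f [-4.3 -3.9 12. ] rad 0.0599 ang 176.4 51.39504225051496
scene (np.float64(10.77), np.float64(0.999), 710) side (np.float64(3.31), np.float64(0.629), 2817)
```

Right on the peak at 10.8 mm. I release gently and lift straight up.

>>> step_arm(commands=[34,0,0,0,0,0,0,50,0,0,0,0,0,0,60,0,0,0,0,0,0,70,0,0,0,0,0,0,70,0,0,0,0,0,0,70,0,0,0.05,0,0,0,70,0,0,0.12,0,0,0,70,0,0,0.2,0,0,0,70,0,0,0.25,0,0,0,70,0,0,0.25,0,0,0])

```text
clock: 34.85
position: [0.4953, -0.1389, 0.3086]
ee_rot: [0.648, 0.762, 0.001, 0.002]
ft_force: [0.1, -0.7, -1.0]
grip_width: 0.824
grasp_force: 0.0
```

```bash
python3 r.py 15
```

```text
34.85 [ 0.4953 -0.1389  0.3086] f [ 0.1 -0.7 -1. ] rad 0.06 ang 175.1 0.0
scene (np.float64(10.77), np.float64(0.999), 683) side (np.float64(3.36), np.float64(0.617), 2853)
```

The dial still reads 10.77 mm and the arm is clear, so I hand in.

```bash
python3 -c "
from workcell import *
print(hand_in())"
```

```text
the job is handed in; nothing more can be done
None
```

I handed the job in with the drum's highest spot at the plunger, the indicator reading about 10.8 mm (4.9 mm on the plain rim), after one full turn, with the arm clear; no verdict was shown.

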